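# Lock the neck rest into the label rail

### The job

Take the notched grey bottle rest out of the plywood rack, set it down upright on the bench or on the rail's open landing and let go of it, then take it again across its sides, slide it foot-first under the lips of the label rail from the open end (hole end of the foot leading) until it is fully home against the end wall. Then lock it: push the captive wing knob on the rail's bridge down until its pin drops through the hole in the foot, turn it clockwise to its stop only while it is held down (never force it round while it is up), and let go. Leave the flat-topped stop and the other things on the bench where they are.

Things in the scene. Friction and masses are not known exactly. Their poses are not given: they have to be found in the camera images.
- rest_grip (a point): Centre of the grey head of the loose notched rest (0.25 to 0.5 kg). Its z is up, its x points along the foot to the end with the hole, which goes first into the rail. Solid head 56 (x) x 46 (y) x 35 mm high, this point at its middle, 57.5 mm above the foot's underside; two inset upstands forming the notch rise to 32.5 mm above this point. In the rack, walls stand 8 mm from its y sides: take it there by its end faces (56 mm).
- rest_foot (a point): Centre of the underside of the notched rest's foot, same axes, 32 mm ahead (+x) of and 57.5 mm below rest_grip. Aluminium foot plate 140 (x) x 56 (y) x 12 mm; 15 mm square hole through it 52 mm ahead (+x) of this point. Stem between foot and head 36 x 24 mm.
- stop_grip (a point): Centre of the head of the flat-topped stop that stands in the rack's other slot: same foot but no hole, same head, flat cork top 81 mm high, no notch. Leave it.
- rack: Fixed plywood rack 150 x 136 mm, origin at the centre of its underside. Floor 6 mm thick; two slots along its x at y = +32.5 and -32.5 mm; three 4 mm walls along x, 72 mm high; ends open but for 12 mm high sills. Either rest may be in either slot, its x along the rack's x.
- track: Fixed aluminium label rail 282 x 92 mm, z up, x = direction of sliding in. Origin at bench level under the foot's centre when the rest is home (foot underside then at 0, 0, 10 mm). Floor plate 10 mm thick, x -200 to +82. Slot for the foot 59 mm wide, 15 mm high, x -30 to +70, under steel lips (top 31 mm above bench, 35 mm gap). End wall at x = +70 stops the foot.
- landing (a point): Point on the floor plate of the rail (10 mm above the bench) 125 mm before its origin (x = -125), same axes: middle of the flat landing with nothing above it (rail x -200 to -53 mm) where the foot can be set down before the mouth; the mouth flares from x = -53 to -30 mm.
- knob_grip (a point): Centre of the black wing of the captive screw knob, on its vertical axis, at x = +52, y = 0 on the rail, 93 mm above the bench when up. Wing 62 mm long (this point's x), 14 mm thick (its y), 30 mm high; only a 12 mm shaft below it, down to the grey bridge (rail x +24 to +82, top 61 mm above the bench).
- plunger (a joint): How far the knob is pushed down, m: 0 up, 0.014 fully down; spring, about 4 to 9 N. Unless the foot's hole is under it the pin stops on the foot at 0.005. Do not force the turn: it is blocked near 0.1 rad until it is down by 0.0115; turned under its catch it stays at about 0.011 when let go.
- knob (a joint): Turn of the knob, rad, growing clockwise seen from above; starts between -0.25 and 0, end stop at 1.2. At 0 the wing lies along the rail's x. Light friction, stays where left.
- bottle1: Bystander: squat amber flask, 84 mm dia, 120 mm tall; origin at its underside. Leave it.
- bottle2: Bystander: blue bottle, 72 mm dia, 220 mm tall; origin at its underside. Leave it.
- labels: Bystander: roll of paper labels, 90 mm dia, 50 mm high; origin at its underside. Leave it.
- marker: Bystander: pen-like marker lying, 140 mm long; origin at its underside. Leave it.
- carton: Bystander: black carton, 110 x 90 x 60 mm; origin at its underside. Leave it.
- screwdriver: Bystander: screwdriver lying, 180 mm long; origin at its underside. Leave it.
- jar: Bystander: glass jar, 70 mm dia, 90 mm tall; origin at its underside. Leave it.
Mind the look-alikes: they are no part of the job. What is shaped like the part that bears rest_grip but blue is not meant.

How it is judged:
On the way, in this order (a step that is already met when the one before it is completed fails the run):
1. the notched rest stands upright on the bench or the rail's landing, out of the rack and outside the lips, let go (horizontal distance between rest_foot and rack above 0.11 m and height (world z) of rest_foot below 0.016 m and angle between rest_foot's own z axis and vertical below 0.1 rad and contact force between the fingers and rest below 0.1 N and value of joint plunger below 0.004 m and (x of rest_foot in the frame of track below -0.085 m or horizontal distance between rest_foot and track above 0.13 m)), for 0.1 s.
2. the notched rest is fully home in the rail, the knob still up (x of rest_foot in the frame of track between -0.004 and 0.003 m and y of rest_foot in the frame of track between -0.005 and 0.005 m and z of rest_foot in the frame of track below 0.015 m and angle between rest_foot's own z axis and vertical below 0.08 rad and value of joint plunger below 0.005 m), for 0.1 s.
At the end, for the whole second after the job is handed in: Notched rest upright against the rail's end wall (within 3 to 4 mm along, 5 mm across, on the rail's floor); knob down more than 9.5 mm, pin in the foot's hole, turned clockwise beyond 0.9 rad; all let go and at rest (x of rest_foot in the frame of track between -0.004 and 0.003 m and y of rest_foot in the frame of track between -0.005 and 0.005 m and z of rest_foot in the frame of track below 0.015 m and angle between rest_foot's own z axis and vertical below 0.08 rad and angle between the x axis of rest_foot and the x axis of track, either way round below 0.08 rad and value of joint plunger above 0.0095 m and value of joint knob above 0.9 rad and linear speed of rest below 0.02 m/s and velocity of joint knob below 0.1 rad/s); the robot touches nothing.
It fails at once if the knob is forced round without being pushed down (value of joint knob above 0.35 rad and value of joint plunger below 0.006 m).
It fails at once if a bystander (the flat-topped stop, bottles, jar, label roll, marker, carton, screwdriver) is pushed more than 40 mm (distance of any of bottle1, bottle2, labels, marker, carton, screwdriver, jar, stop_grip from where it was at the start of the episode above 0.04 m).
It also fails if it takes over 67 s, if anything falls off the work surface, if the arm or the gripper's body presses on something with over 40 N, if the wrist force passes 120 N, or if a joint passes its speed limit or range.

### The arm

A 7-joint arm with a two-finger parallel gripper is mounted at the origin on the work surface. World frame = base frame: x ahead of the robot, y to its left, z up, the work surface at z = 0. Lengths are in m, angles in rad, forces in N, time in s.
With the tool pointing down it reaches from about 0.4 to 0.85 m from the base axis. Payload 10.4 kg.
Tool frame: the origin (TCP) lies at the very end of the fingers, on their centre line; the grasp point (between the pads) lies 19 mm behind it (manip.grip_point_offset is the distance from the TCP to the grasp point, in m); z points along the fingers, y is the line along which they close (so a half turn about z gives the same grasp; the last joint's range is limited). The gripper opens to 85 mm and grips with 20 to 120 N. Pads are 22 mm wide; open, the fingers measure 114 mm over their backs; the gripper's body (76 mm by 85 mm) begins 54 mm behind the grasp point. The pads swing forward as they close: fully open they stand 13 mm farther back than shut.
Start: joints at [-1.137, 0.332, -0.065, 1.46, 0.022, 1.35, -0.088], TCP at [0.276, 0.561, 0.231] pointing down, gripper open.
Joint ranges: [-2.6, 2.6], [-0.5, 2.12], [-1.47, 1.34], [0.16, 2.42], [-1.27, 4.41], [0.06, 2.06], [-2.6, 2.6]. Speed limits (rad/s): [2.22, 2.22, 2.79, 2.79, 3.14, 3.14, 3.14].

### API

Orientations are given as a unit quaternion [x, y, z, w].
In Python, from workcell import manip gives the robot as it stands. The module is installed in compiled form; this text tells all that it offers.
- The arm moves only by the shell command python3 -m inch 'ROWS' [OPENING] [FORCE]. ROWS is JSON, a list of rows, each a list of 2 entries, a list of its own where there are three numbers: the shift along the tool's x, y, z each as a share of 0.08 m, from -1 to 1, then the turn, a rotation vector about the tool's x, y, z each as a share of 45 degrees, from -1 to 1. A call has exactly 10 rows; each row is the pose to reach, as a shift and turn from the pose commanded when the call began, along the tool's axes at that moment; what a row does not reach only later rows make up. A row lasts 1/10 s, in which the tool goes at most 50 mm and 8.59 degrees, less where a joint would pass 70% of its speed; a pose out of reach is approached as far as the arm can. A call with a number of a shift or a turn outside -1 to 1 is refused whole. A call with a gripper value outside its range is refused whole. OPENING is the opening, from 0 (shut) to 1 (fully open), set as the call begins (- or left out, the last holds). The fingers move at their own pace and stop on an object; FORCE is the grip in N (left out, the last holds). Time passes only in rows, so rows that repeat a pose let the fingers close, or fill a call up. It gives the time, the measured TCP pose, the force, the opening and the grip force at its end, in the units of the state.
- manip.get_obs(): the state, without advancing time (a new reading comes with each control period).
- manip.camera(name): name is "scene" or "top" or "wrist"; returns the picture (384x512x3 uint8, red, green, blue); there is no depth.
- manip.camera_params(name): a dict with "fov_y" (degrees; the focal length in pixels is half the picture's height over the tangent of half this angle, whatever the lens; pixels are square), "cx", "cy" (the principal point, pixels), "k1" (the pictures are not rectified: a ray, as slopes to the right and down, at radius r is drawn at 1 + k1 r^2 times it, then the intrinsics apply), "camera_from_world" (4x4, takes a point from world to camera coordinates); the wrist camera has in their place "T_tool_cam" (4x4, takes a point from camera to tool coordinates, whose origin is the TCP and whose axes are the flange's). Camera axes: x right, y up, looking along -z (the intrinsics and any distortion apply to the point x, -y, -z); pixel columns grow to the right and rows downward; lengths in m; the calibration is good to about 2 mm. A picture is of the moment at which its call begins: read the wrist's pose just before it. camera_params takes no time and is no camera call.
- manip.hand_in(): hands the job in; it is judged then, once.
The state is a dict: "clock": time; "joint_pos": joint angles; "joint_velocities": joint speeds; "tau": joint torques, N m; "position": TCP position; "ee_rot": TCP orientation; "ft_force": force on the tool from outside, world axes, zero at the start; "torque": the same for the moment, N m; "grip_width": opening from 0.0 (shut) to 1.0 (fully open); "grasp_force": force on a finger pad.
Only numpy, scipy, OpenCV 4.12 (cv2) and the standard library are available. Lean on these libraries where they do the work, as an engineer would, in place of code of your own. Each camera call takes 0.05 s, during which the arm holds its last target. There are 200 camera calls.

## Working session

There is one attempt and no reset: what is moved stays moved. The work goes in short steps, Python scripts to look and compute and a shell command to move; the robot and the scene stay as the last step left them, time stands still between calls to the robot, and variables do not carry over. Pictures are saved under pics/ and viewed, at most 10 in all, crops included, and the job is handed in when it is done.

```bash
mkdir -p pics; cat > h.py <<'E'
import numpy as np, cv2
from workcell import manip
from scipy.spatial.transform import Rotation as R
def cam(name):
    p=manip.camera_params(name)
    if name=='wrist':
        o=manip.get_obs(); T=np.eye(4); T[:3,:3]=R.from_quat(o['ee_rot']).as_matrix(); T[:3,3]=o['position']
        p['wc']=T@np.array(p['T_tool_cam'])
    else: p['wc']=np.linalg.inv(np.array(p['camera_from_world']))
    p['f']=192/np.tan(np.radians(p['fov_y'])/2)
    return p
def snap(name,fn):
    p=cam(name); im=manip.camera(name); cv2.imwrite(fn,im[:,:,::-1]); return im,p
def ray(p,u,v):
    x,y=(u-p['cx'])/p['f'],(v-p['cy'])/p['f']; X,Y=x,y
    for _ in range(20):
        s=1+p['k1']*(X*X+Y*Y); X,Y=x/s,y/s
    d=p['wc'][:3,:3]@np.array([X,-Y,-1]); return p['wc'][:3,3],d
def onz(p,u,v,z):
    o,d=ray(p,u,v); return o+d*(z-o[2])/d[2]
def proj(p,P):
    q=np.linalg.inv(p['wc'])@np.r_[P,1]; X,Y=q[0]/-q[2],-q[1]/-q[2]; s=1+p['k1']*(X*X+Y*Y)
    return np.array([p['cx']+p['f']*X*s,p['cy']+p['f']*Y*s])
E
python3 - <<'E'
from h import *
for n in ('top','scene'):
    im,p=snap(n,f'pics/{n}0.png'); print(n,p['wc'].round(3),p['f'],p['k1'])
a=[cv2.imread(f'pics/{n}0.png') for n in ('top','scene')]
o=manip.get_obs();print(o)
print(manip.camera_params('wrist'))
for n in ('top','scene'):
    cv2.imwrite(f'pics/{n}0b.png',cv2.resize(cv2.imread(f'pics/{n}0.png'),(800,600),interpolation=cv2.INTER_CUBIC))
E
```

```text
top [[-0.018  0.991 -0.136  0.377]
 [-1.    -0.018  0.006 -0.014]
 [ 0.004  0.136  0.991  1.399]
 [ 0.     0.     0.     1.   ]] 385.9981871758519 -0.1009677465986147
scene [[ 0.848 -0.4    0.347  0.896]
 [ 0.529  0.638 -0.559 -0.555]
 [ 0.001  0.658  0.753  0.801]
 [ 0.     0.     0.     1.   ]] 347.8065866583142 0.006232131246819055
{'clock': 0.1, 'joint_pos': array([-1.13659037,  0.33280458, -0.06472056,  1.460843  ,  0.0216366 ,
        1.3499193 , -0.08852914]), 'joint_velocities': array([ 0.00073426, -0.00134271, -0.00012631, -0.0013451 ,  0.00037258,
       -0.00045321,  0.00046816]), 'tau': array([ 1.41982444e-03, -6.26746774e+01,  4.90331941e-02, -3.92433143e+01,
        1.63468241e-02,  6.96901683e-03, -1.09674096e-05]), 'position': array([0.27553215, 0.56061342, 0.23060497]), 'ee_rot': array([ 2.26413818e-01,  9.74030993e-01, -6.30554343e-04, -1.01850231e-04]), 'ft_force': array([ 0.35032164, -0.4625894 ,  0.25406467]), 'torque': array([ 0.01301248, -0.00743409,  0.0150914 ]), 'grasp_force': 0.0, 'grip_width': 0.9983454898373033}
{'fov_y': 61.33533502447274, 'cx': 252.91730997164086, 'cy': 191.03086089716308, 'k1': -0.011266262157463715, 'T_tool_cam': array([[-1.45001676e-04,  9.44592550e-01,  3.28245173e-01,
         8.43419011e-02],
       [ 9.99999326e-01, -2.41139662e-04,  1.13567643e-03,
        -2.77535973e-04],
       [ 1.15190443e-03,  3.28245116e-01, -9.44591878e-01,
        -1.42251348e-01],
       [ 0.00000000e+00,  0.00000000e+00,  0.00000000e+00,
         1.00000000e+00]])}
```

View pics/top0b.png

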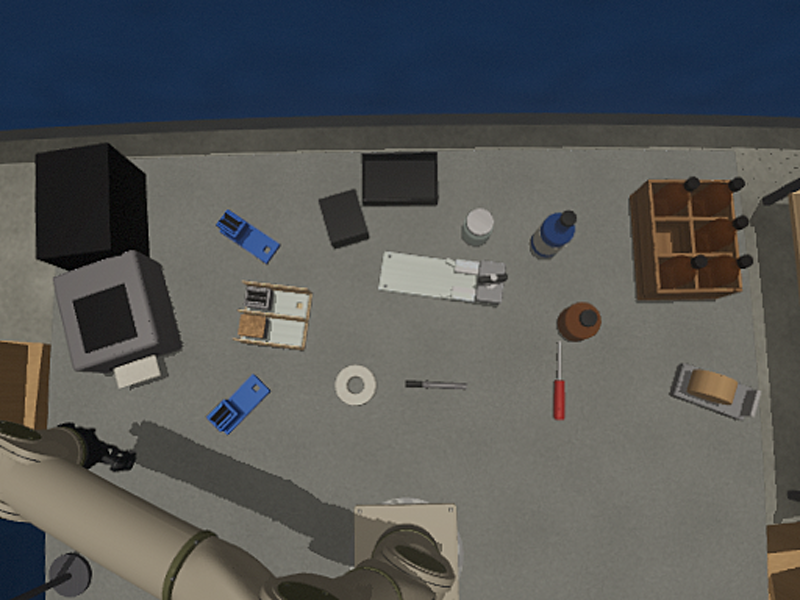

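View pics/scene0b.png

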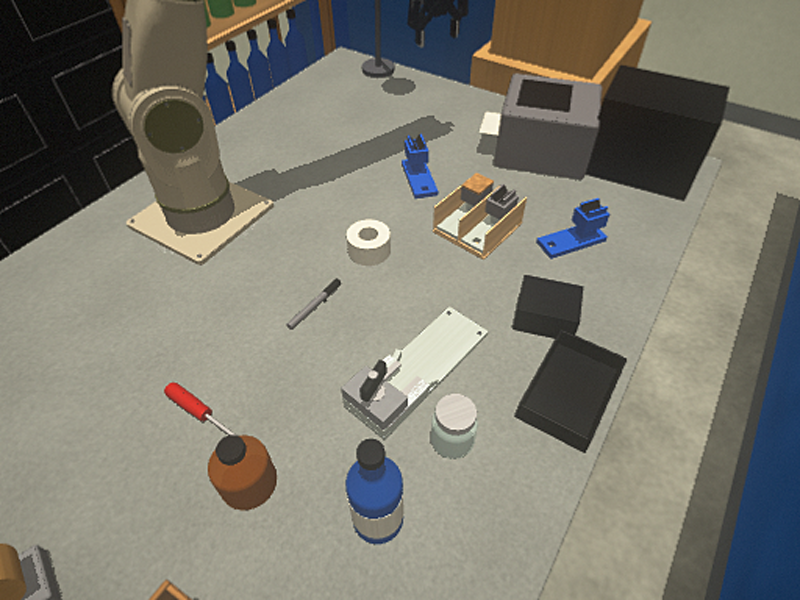

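The top view shows the rack near (275,315), with the grey notched rest at (258,297) and the hole end at (300,306). The rail runs from (380,270) to (503,290) with its knob near (490,278). The blue look-alikes are at (245,235) and (240,403). The scene view agrees.

```bash
python3 - <<'E'
from h import *
p=cam('top')
s=1/1.5625
for n,u,v,z in [('rest head top',258,297,.1),('hole',300,305,.018),('stop',252,325,.09),('rail TL',383,253,.01),('rail BL',379,289,.01),('bridge TR',504,262,.061),('bridge BR',500,305,.061),('knob',490,278,.1),('rack',245,282,.072),('rack',238,345,.072),('rack',312,288,.072),('rack',307,350,.072),('jar',479,223,.09),('bottle2',553,240,.1),('b1',580,322,.06),('bluefix',240,403,.05)]:
    print(n,onz(p,u*s,v*s,z).round(3))
o=manip.get_obs(); print(R.from_quat(o['ee_rot']).as_matrix().round(3))
E
```

```text
rest head top [0.577 0.312 0.1  ]
hole [0.569 0.234 0.018]
stop [0.517 0.327 0.09 ]
rail TL [0.691 0.04  0.01 ]
rail BL [0.605 0.051 0.01 ]
bridge TR [ 0.654 -0.236  0.061]
bridge BR [ 0.555 -0.223  0.061]
knob [ 0.61  -0.197  0.1  ]
rack [0.616 0.349 0.072]
rack [0.475 0.362 0.072]
rack [0.6   0.197 0.072]
rack [0.461 0.208 0.072]
jar [ 0.738 -0.179  0.09 ]
bottle2 [ 0.694 -0.341  0.1  ]
b1 [ 0.514 -0.403  0.06 ]
bluefix [0.347 0.362 0.05 ]
[[-0.897  0.441 -0.   ]
 [ 0.441  0.897 -0.001]
 [-0.    -0.001 -1.   ]]
```

```bash
python3 -m inch '[[[-0.1,-0.06,0],[0,0,-0.05]],[[-0.2,-0.12,0],[0,0,-0.1]],[[-0.3,-0.18,0],[0,0,-0.15]],[[-0.4,-0.24,0],[0,0,-0.2]],[[-0.5,-0.3,0],[0,0,-0.25]],[[-0.6,-0.36,0],[0,0,-0.3]],[[-0.7,-0.42,0],[0,0,-0.35]],[[-0.8,-0.48,0],[0,0,-0.4]],[[-0.9,-0.54,0],[0,0,-0.45]],[[-1,-0.6,0],[0,0,-0.45]]]' 1 40 | tail -c 400
for i in 1 2 3; do python3 -m inch '[[[-0.1,-0.07,0],[0,0,0]],[[-0.2,-0.14,0],[0,0,0]],[[-0.3,-0.21,0],[0,0,0]],[[-0.4,-0.28,0],[0,0,0]],[[-0.5,-0.35,0],[0,0,0]],[[-0.6,-0.42,0],[0,0,0]],[[-0.7,-0.49,0],[0,0,0]],[[-0.8,-0.56,0],[0,0,0]],[[-0.9,-0.63,0],[0,0,0]],[[-1,-0.7,-0.1],[0,0,0]]]' | tail -c 400; done
python3 - <<'E'
from h import *
im,p=snap('wrist','pics/w1.png')
cv2.imwrite('pics/w1b.png',cv2.resize(im[:,:,::-1],(800,600),interpolation=cv2.INTER_CUBIC))
o=manip.get_obs();print(o['clock'],o['position'],o['joint_pos'])
E
```

```text
clock: 1.1
position: [0.3264, 0.482, 0.231]
ee_rot: [0.051, 0.999, -0.0, -0.0]
ft_force: [-0.1, 0.6, 0.7]
grip_width: 0.999
grasp_force: 0.0
clock: 2.1
position: [0.4003, 0.4177, 0.2386]
ee_rot: [0.052, 0.999, -0.001, -0.001]
ft_force: [-0.1, -0.7, -0.2]
grip_width: 1.002
grasp_force: 0.0
clock: 3.1
position: [0.474, 0.3538, 0.2466]
ee_rot: [0.052, 0.999, -0.001, -0.001]
ft_force: [0.0, -0.1, 0.1]
grip_width: 1.0
grasp_force: 0.0
clock: 4.1
position: [0.5478, 0.29, 0.2545]
ee_rot: [0.052, 0.999, -0.001, -0.001]
ft_force: [0.2, 0.8, 0.3]
grip_width: 1.006
grasp_force: 0.0
4.15 [0.54972854 0.28861354 0.25677637] [-0.64794674  0.30745634  0.11510347  1.4431997  -0.03437936  1.39191954
  0.9332667 ]
```

View pics/w1b.png

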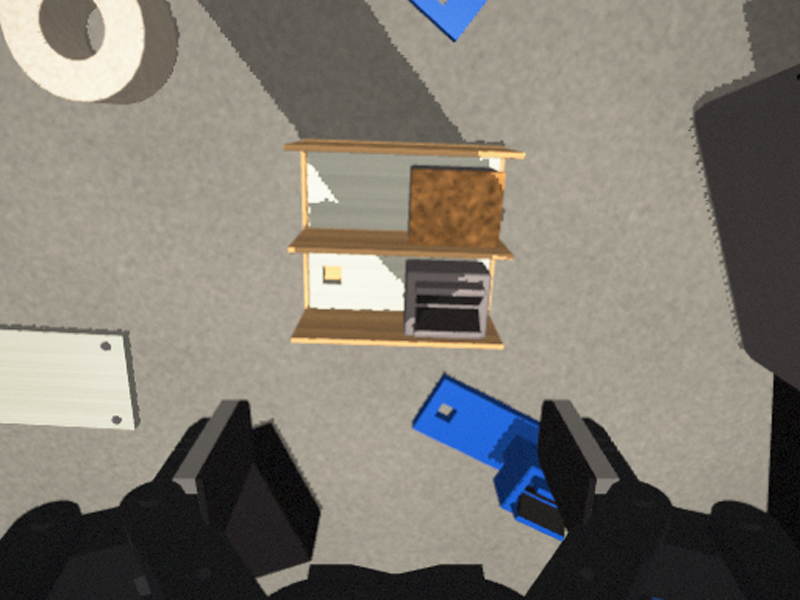

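The wrist view shows the rack's wall-top corners at about (292,341), (503,347), (285,147) and (524,155). The grey notched head spans x 405–490 and y 262–338, the hole is at (332,273), and the rail's landing end is at the left.

```bash
python3 - <<'E'
from h import *
p=cam('wrist'); s=1/1.5625
for n,u,v,z in [('c near L',292,341,.072),('c near R',503,344,.072),('mid L',289,249,.072),('mid R',513,255,.072),('far L',286,147,.072),('far R',524,154,.072),('head L-top',405,262,.081),('head L-b',407,336,.081),('head R-b',485,336,.081),('head R-t',490,262,.081),('hole',332,273,.018)]:
    print(n,onz(p,u*s,v*s,z).round(4))
o=manip.get_obs(); print(o['position'],R.from_quat(o['ee_rot']).as_matrix().round(3))
E
cat > crop.py <<'E'
import sys,cv2
f,g,x0,y0,x1,y1=sys.argv[1:3]+[int(a) for a in sys.argv[3:]]
im=cv2.imread(f)[y0:y1,x0:x1]; k=min(800/im.shape[1],600/im.shape[0])
cv2.imwrite(g,cv2.resize(im,None,fx=k,fy=k,interpolation=cv2.INTER_CUBIC))
E
python3 crop.py pics/w1.png pics/w1c.png 175 80 345 230
```

```text
c near L [0.6027 0.209  0.072 ]
c near R [0.6207 0.3569 0.072 ]
mid L [0.5369 0.2185 0.072 ]
mid R [0.5566 0.3659 0.072 ]
far L [0.4727 0.2279 0.072 ]
far R [0.4924 0.3746 0.072 ]
head L-top [0.5514 0.2941 0.081 ]
head L-b [0.6035 0.2903 0.081 ]
head R-b [0.6091 0.3433 0.081 ]
head R-t [0.5572 0.349  0.081 ]
hole [0.5713 0.2357 0.018 ]
[0.54972854 0.28861354 0.25677637] [[-0.994  0.105  0.001]
 [ 0.105  0.994 -0.   ]
 [-0.001 -0.    -1.   ]]
```

View pics/w1c.png

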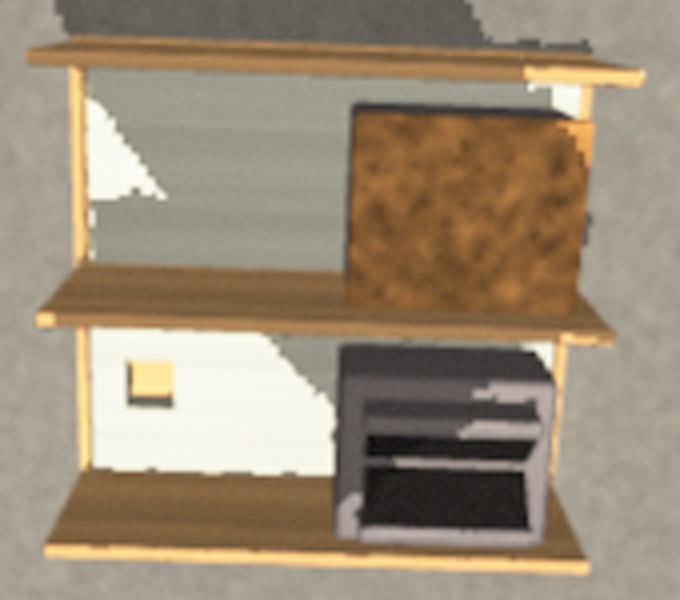

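The crop confirms the notched head, in the slot nearer the rail, and the hole at (150,385). Head and hole give a consistent rest_grip of about (0.582, 0.319).

```bash
python3 -m inch '[[[-0.06,0.07,0],[0,0,0]],[[-0.12,0.14,0.08],[0,0,0.01]],[[-0.18,0.21,0.16],[0,0,0.02]],[[-0.24,0.28,0.26],[0,0,0.03]],[[-0.3,0.35,0.36],[0,0,0.03]],[[-0.36,0.42,0.46],[0,0,0.03]],[[-0.36,0.42,0.56],[0,0,0.03]],[[-0.36,0.42,0.66],[0,0,0.03]],[[-0.36,0.42,0.74],[0,0,0.03]],[[-0.36,0.42,0.8],[0,0,0.03]]]' 1 40 | head -3
python3 - <<'E'
from h import *
im,p=snap('wrist','pics/w2.png')
o=manip.get_obs();print(o['position'],R.from_quat(o['ee_rot']).as_matrix().round(4)[:2].tolist())
for P in [(.582,.319,.096),(.5713,.2357,.018)]: print(proj(p,np.array(P)))
g=cv2.cvtColor(im,cv2.COLOR_RGB2BGR); 
cv2.circle(g,tuple(int(a) for a in proj(p,np.array((.582,.319,.0635)))),2,(0,0,255),-1)
ex=np.array([-.129,-.9916,0]);ey=np.array([.9916,-.129,0])
for sx in(-28,28):
  for sy in(-23,23):
    cv2.circle(g,tuple(int(a) for a in proj(p,np.array((.582,.319,.081))+ex*sx/1e3+ey*sy/1e3)),2,(0,255,0),-1)
cv2.imwrite('pics/w2b.png',cv2.resize(g,(800,600)))
E
```

```text
clock: 5.15
position: [0.5796, 0.3209, 0.1908]
ee_rot: [0.064, 0.998, -0.0, -0.0]
[0.57939923 0.32077194 0.19010537] [[-0.9919, 0.1268, -0.0009], [0.1268, 0.9919, -0.0006]]
[251.7728089  196.88625309]
[168.82220155 170.14240227]
```

View pics/w2b.png

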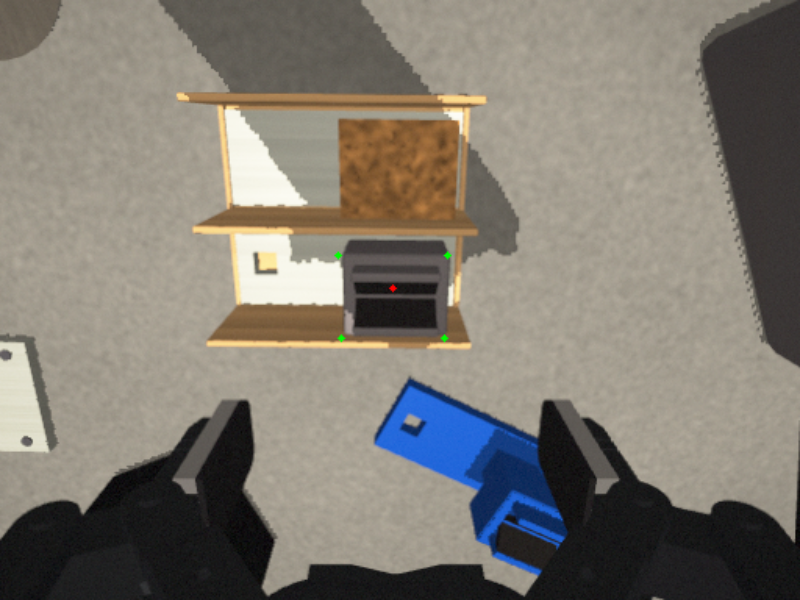

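The overlaid corners (green) sit on the grey head's rim at (338–447, 255–338), so the estimate holds. Descending and gripping the end faces.

```bash
python3 -m inch '[[[-0.03,0,0.1],[0,0,0]],[[-0.03,0,0.2],[0,0,0]],[[-0.03,0,0.3],[0,0,0]],[[-0.03,0,0.4],[0,0,0]],[[-0.03,0,0.5],[0,0,0]],[[-0.03,0,0.6],[0,0,0]],[[-0.03,0,0.7],[0,0,0]],[[-0.03,0,0.8],[0,0,0]],[[-0.03,0,0.9],[0,0,0]],[[-0.03,0,1],[0,0,0]]]' 1 40 | sed -n 2,4p
python3 -m inch '[[[0,0,0.1],[0,0,0]],[[0,0,0.2],[0,0,0]],[[0,0,0.3],[0,0,0]],[[0,0,0.4],[0,0,0]],[[0,0,0.5],[0,0,0]],[[0,0,0.6],[0,0,0]],[[0,0,0.7],[0,0,0]],[[0,0,0.75],[0,0,0]],[[0,0,0.79],[0,0,0]],[[0,0,0.79],[0,0,0]]]' | sed -n 2,4p
python3 -m inch '[[[0,0,0],[0,0,0]],[[0,0,0],[0,0,0]],[[0,0,0],[0,0,0]],[[0,0,0],[0,0,0]],[[0,0,0],[0,0,0]],[[0,0,0],[0,0,0]],[[0,0,0],[0,0,0]],[[0,0,0],[0,0,0]],[[0,0,0],[0,0,0]],[[0,0,0],[0,0,0]]]' 0 50
```

```text
position: [0.5822, 0.3209, 0.1107]
ee_rot: [0.063, 0.998, 0.0, 0.0]
ft_force: [-0.3, -1.2, -0.4]
position: [0.582, 0.3208, 0.0477]
ee_rot: [0.063, 0.998, -0.0, -0.0]
ft_force: [-0.1, -0.5, 0.7]
clock: 8.2
position: [0.5826, 0.3209, 0.0488]
ee_rot: [0.063, 0.998, 0.0, 0.0]
ft_force: [0.7, -0.1, 5.7]
grip_width: 0.648
grasp_force: 54.7
```

```bash
python3 -m inch '[[[0,0,-0.08],[0,0,0]],[[0,0,-0.18],[0,0,0]],[[0,0,-0.28],[0,0,0]],[[0,0,-0.4],[0,0,0]],[[0,0,-0.5],[0,0,0]],[[0,0,-0.6],[0,0,0]],[[0,0,-0.7],[0,0,0]],[[0,0,-0.8],[0,0,0]],[[0,0,-0.9],[0,0,0]],[[0,0,-1],[0,0,0]]]' | tail -5
for i in 1 2; do python3 -m inch '[[[0,-0.1,-0.03],[0,0,0]],[[0,-0.2,-0.06],[0,0,0]],[[-0.05,-0.3,-0.1],[0,0,0]],[[-0.1,-0.4,-0.1],[0,0,0]],[[-0.16,-0.5,-0.1],[0,0,0]],[[-0.22,-0.6,-0.1],[0,0,0]],[[-0.28,-0.7,-0.1],[0,0,0]],[[-0.34,-0.8,-0.1],[0,0,0]],[[-0.4,-0.9,-0.1],[0,0,0]],[[-0.46,-1,-0.1],[0,0,0]]]' | tail -5; done
python3 - <<'E'
from h import *
im,p=snap('wrist','pics/w3.png'); np.save('p3.npy',p,allow_pickle=True)
cv2.imwrite('pics/w3b.png',cv2.resize(im[:,:,::-1],(800,600),interpolation=cv2.INTER_CUBIC))
o=manip.get_obs();print(o['clock'],o['position'])
E
```

```text
position: [0.5821, 0.3209, 0.1288]
ee_rot: [0.063, 0.998, 0.0, -0.0]
ft_force: [0.6, 0.3, -4.1]
grip_width: 0.646
grasp_force: 53.7
position: [0.6089, 0.2361, 0.1361]
ee_rot: [0.063, 0.998, 0.0, 0.0]
ft_force: [-0.3, -0.5, -3.2]
grip_width: 0.645
grasp_force: 53.9
position: [0.6352, 0.1521, 0.144]
ee_rot: [0.063, 0.998, 0.0, -0.0]
ft_force: [0.0, 0.1, -3.3]
grip_width: 0.649
grasp_force: 53.8
11.25 [0.63593102 0.1499114  0.14410434]
```

View pics/w3b.png

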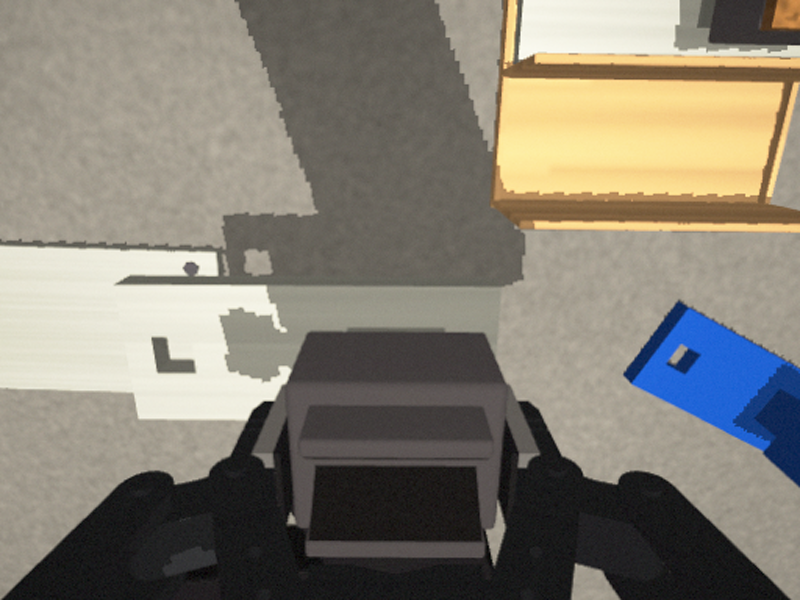

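The rest is held level, with its foot and hole out in front at (170,355). The rail landing's edges run (0,243)–(217,252) and (0,388)–(130,393).

```bash
python3 - <<'E'
from h import *
s=1/1.5625
p=np.load('p3.npy',allow_pickle=True).item()
im=cv2.imread('pics/w3.png').astype(int)
# rail white: edges per column, subpixel-ish
g=im.min(2)
U=[];L=[]
for c in range(2,75,4):
    col=g[:,c]; w=np.where(col[140:262]>185)[0]+140
    if c<130: U.append((c,w.min()-.5)); L.append((c,w.max()+.5))
def fit(a,z):
    P=np.array([onz(p,u,v,z)[:2] for u,v in a]); c=P.mean(0); d=np.linalg.svd(P-c)[2][0]; d*=-np.sign(d[1]); return c,d,np.abs((P-c)@[-d[1],d[0]]).max()
for a in (U,L): c,d,r=fit(a,.01); print(c.round(4),d.round(4),np.degrees(np.arctan2(d[0],-d[1])).round(2),r.round(4))
print(onz(p,217*s,250*s,.01))
q=cam('wrist'); T=np.eye(4); T[:3,:3]=np.array([[-.994,.105,.001],[.105,.994,0],[-.001,0,-1]]).T.T; T[:3,3]=[.5497,.2886,.2568]
q['wc']=T@np.array(q['T_tool_cam'])
for u,v in((128,331),(137,430)): print(onz(q,u*s,v*s,.01))
E
```

```text
[ 0.5926 -0.0333] [-0.1577 -0.9875] -9.07 0.0006
[ 0.6791 -0.0643] [-0.1579 -0.9875] -9.08 0.0006
[0.60532747 0.05451119 0.01      ]
[0.60535294 0.0574378  0.01      ]
[0.70030546 0.03850654 0.01      ]
```

```bash
python3 -m inch '[[[-0.02,-0.1,0],[0,0,0]],[[-0.04,-0.2,0],[0,0,0.01]],[[-0.06,-0.3,0],[0,0,0.02]],[[-0.09,-0.4,0],[0,0,0.03]],[[-0.12,-0.5,0],[0,0,0.04]],[[-0.15,-0.6,0],[0,0,0.04]],[[-0.19,-0.7,0],[0,0,0.04]],[[-0.23,-0.8,0],[0,0,0.04]],[[-0.28,-0.9,0],[0,0,0.04]],[[-0.34,-1,0],[0,0,0.04]]]' | sed -n 2,4p
python3 -m inch '[[[0,-0.09,0],[0,0,0]],[[0,-0.18,0],[0,0,0]],[[0,-0.27,0.06],[0,0,0]],[[0,-0.36,0.14],[0,0,0]],[[0,-0.45,0.22],[0,0,0]],[[0,-0.53,0.32],[0,0,0]],[[0,-0.6,0.42],[0,0,0]],[[0,-0.66,0.52],[0,0,0]],[[0,-0.68,0.62],[0,0,0]],[[0,-0.68,0.7],[0,0,0]]]' | sed -n 1,4p
python3 -m inch '[[[0,0,0.1],[0,0,0]],[[0,0,0.17],[0,0,0]],[[0,0,0.23],[0,0,0]],[[0,0,0.29],[0,0,0]],[[0,0,0.34],[0,0,0]],[[0,0,0.38],[0,0,0]],[[0,0,0.41],[0,0,0]],[[0,0,0.43],[0,0,0]],[[0,0,0.44],[0,0,0]],[[0,0,0.44],[0,0,0]]]'
python3 -c "
from workcell import manip
print(manip.get_obs()['position'])"
```

```text
position: [0.652, 0.0693, 0.1441]
ee_rot: [0.079, 0.997, 0.0, -0.0]
ft_force: [0.3, -0.9, -2.6]
clock: 13.25
position: [0.643, 0.0161, 0.0872]
ee_rot: [0.079, 0.997, -0.0, -0.0]
ft_force: [0.5, -0.3, -4.0]
clock: 14.25
position: [0.6433, 0.0163, 0.053]
ee_rot: [0.079, 0.997, 0.0, 0.0]
ft_force: [-0.2, 0.4, -2.7]
grip_width: 0.648
grasp_force: 54.0
[0.64326956 0.01628897 0.05298368]
```

```bash
python3 -m inch '[[[0,0,0.01],[0,0,0]],[[0,0,0.02],[0,0,0]],[[0,0,0.03],[0,0,0]],[[0,0,0.04],[0,0,0]],[[0,0,0.05],[0,0,0]],[[0,0,0.05],[0,0,0]],[[0,0,0.05],[0,0,0]],[[0,0,0.05],[0,0,0]],[[0,0,0.05],[0,0,0]],[[0,0,0.05],[0,0,0]]]'
```

```text
clock: 15.25
position: [0.6436, 0.0163, 0.0527]
ee_rot: [0.079, 0.997, 0.0, 0.001]
ft_force: [-16.2, 0.6, 28.9]
grip_width: 0.643
grasp_force: 57.8
```

```bash
python3 -m inch '[[[0,0,-0.03],[0,0,0]],[[0,0,-0.03],[0,0,0]],[[0,0,-0.03],[0,0,0]],[[0,0,-0.03],[0,0,0]],[[0,0,-0.03],[0,0,0]],[[0,0,-0.03],[0,0,0]],[[0,0,-0.1],[0,0,0]],[[0,0,-0.25],[0,0,0]],[[0,0,-0.4],[0,0,0]],[[0,0,-0.55],[0,0,0]]]' 1
python3 -m inch '[[[0,0,-0.15],[0,0,0]],[[0,0,-0.3],[0,0,0.1]],[[0,0,-0.4],[0,0,0.25]],[[0,0,-0.5],[0,0,0.4]],[[0,0,-0.6],[0,0,0.55]],[[0,0,-0.7],[0,0,0.7]],[[0,0,-0.8],[0,0,0.85]],[[0,0,-0.9],[0,0,1]],[[0,0,-1],[0,0,1]],[[0,0,-1],[0,0,1]]]' | sed -n 2,4p
python3 -m inch '[[[0,0,0],[0,0,0.15]],[[0,0,0],[0,0,0.3]],[[0,0,0],[0,0,0.45]],[[0,0,0],[0,0,0.6]],[[0,0,0],[0,0,0.75]],[[0,0,0],[0,0,0.9]],[[0,0,0],[0,0,1]],[[0,0,0],[0,0,1]],[[0,0,0],[0,0,1]],[[0,0,0],[0,0,1]]]' | sed -n 2,4p
python3 - <<'E'
from h import *
im,p=snap('wrist','pics/w4.png'); np.save('p4.npy',p,allow_pickle=True)
o=manip.get_obs();print(o['clock'],o['position'],R.from_quat(o['ee_rot']).as_matrix().round(4)[:2].tolist())
cv2.imwrite('pics/w4b.png',cv2.resize(im[:,:,::-1],(800,600),interpolation=cv2.INTER_CUBIC))
E
```

```text
clock: 16.25
position: [0.6436, 0.0163, 0.0947]
ee_rot: [0.079, 0.997, 0.0, 0.001]
ft_force: [-0.0, 0.2, 0.8]
grip_width: 0.997
grasp_force: 0.0
position: [0.6439, 0.0164, 0.1747]
ee_rot: [0.453, 0.892, 0.001, 0.001]
ft_force: [0.9, 0.2, -0.3]
position: [0.6432, 0.0163, 0.1729]
ee_rot: [0.76, 0.65, 0.0, -0.0]
ft_force: [0.4, -0.1, 0.8]
18.3 [0.64317078 0.01627704 0.17288141] [[0.1555, 0.9878, -0.0], [0.9878, -0.1555, 0.0002]]
```

View pics/w4b.png

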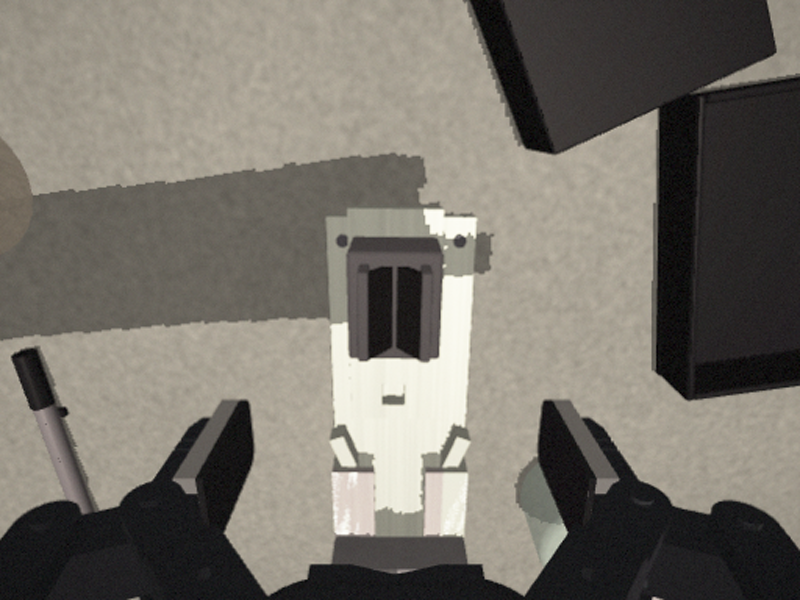

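The rest stands upright on the landing, aligned with the rail: head at x 348–443, y 240–360, hole at (393,390). The mouth flares are at y 430–470 and the bridge's front edge at y≈537.

```bash
python3 - <<'E'
from h import *
p=np.load('p4.npy',allow_pickle=True).item(); s=1/1.5625
O=np.array([.6197,-.1504]);rx=np.array([-.1577,-.9875]);ry=np.array([.9875,-.1577])
def rc(u,v,z):
    w=onz(p,u*s,v*s,z)[:2]-O; return (np.array([w@rx,w@ry])*1e3).round(1)
for n,u,v,z in [('head L',348,300,.085),('head R',443,300,.085),('head L2',348,355,.085),('head R2',439,355,.085),('railL',328,225,.01),('railR',477,225,.01),('rail end',400,214,.01),('plate L low',333,430,.01),('plate R low',471,410,.01),('lipL in',374,500,.031),('lipR in',424,500,.031),('lip L out',333,520,.031),('lip R out',466,520,.031),('lip edge',350,472,.031),('bridge L',333,538,.061),('bridge R',465,538,.061),('hole',393,395,.022)]: print(n,rc(u,v,z))
o=manip.get_obs(); w=o['position'][:2]-O; print('tcp',w@rx,w@ry)
E
```

```text
head L [-171.6  -25.6]
head R [-171.8   20.2]
head L2 [-142.4  -26.5]
head R2 [-142.5   19.2]
railL [-193.5  -43.9]
railR [-193.8   46.8]
rail end [-2.003e+02 -1.000e-01]
plate L low [-48.2 -46.4]
plate R low [-64.7  49.9]
lipL in [ -5.8 -17.1]
lipR in [-5.9 17.5]
lip L out [ 11.7 -46.2]
lip R out [11.4 47.4]
lip edge [-29.1 -33.1]
bridge L [ -1.7 -42.2]
bridge R [-2.  42.2]
hole [-83.2  -4.1]
tcp -0.16829492280461839 -0.003107575137200145
```

```bash
python3 -m inch '[[[0,0,0.08],[0,0,0]],[[0,0,0.18],[0,0,0]],[[0,0,0.28],[0,0,0]],[[0,0,0.38],[0,0,0]],[[0,0,0.48],[0,0,0]],[[0,0,0.58],[0,0,0]],[[0,0,0.68],[0,0,0]],[[0,0,0.76],[0,0,0]],[[0,0,0.84],[0,0,0]],[[0,0,0.9],[0,0,0]]]' 1 80| sed -n 2,4p
python3 -m inch '[[[0,0,0.1],[0,0,0]],[[0,0,0.2],[0,0,0]],[[0,0,0.3],[0,0,0]],[[0,0,0.4],[0,0,0]],[[0,0,0.48],[0,0,0]],[[0,0,0.54],[0,0,0]],[[0,0,0.59],[0,0,0]],[[0,0,0.61],[0,0,0]],[[0,0,0.61],[0,0,0]],[[0,0,0.61],[0,0,0]]]' | sed -n 2,4p
python3 -m inch '[[[0,0,0],[0,0,0]],[[0,0,0],[0,0,0]],[[0,0,0],[0,0,0]],[[0,0,0],[0,0,0]],[[0,0,0],[0,0,0]],[[0,0,0],[0,0,0]],[[0,0,0],[0,0,0]],[[0,0,0],[0,0,0]],[[0,0,0],[0,0,0]],[[0,0,0],[0,0,0]]]' 0 80
```

```text
position: [0.6431, 0.0163, 0.1003]
ee_rot: [0.761, 0.649, -0.0, -0.0]
ft_force: [-0.7, 0.1, 0.8]
position: [0.6434, 0.0164, 0.0524]
ee_rot: [0.761, 0.649, 0.0, 0.0]
ft_force: [0.2, 0.6, 0.5]
clock: 21.3
position: [0.6434, 0.0163, 0.0525]
ee_rot: [0.761, 0.649, 0.0, 0.0]
ft_force: [-2.4, 1.0, 5.6]
grip_width: 0.528
grasp_force: 83.0
```

```bash
python3 -m inch '[[[0,0.02,-0.02],[0,0,0]],[[0,0.04,-0.02],[0,0,0]],[[-0.05,0.04,-0.02],[0,0,0]],[[-0.12,0.04,-0.02],[0,0,0]],[[-0.2,0.04,-0.02],[0,0,0]],[[-0.28,0.04,-0.02],[0,0,0]],[[-0.36,0.04,-0.02],[0,0,0]],[[-0.44,0.04,-0.02],[0,0,0]],[[-0.52,0.04,-0.02],[0,0,0]],[[-0.6,0.04,-0.02],[0,0,0]]]'
python3 - <<'E'
from h import *
im,p=snap('wrist','pics/w5.png')
o=manip.get_obs(); w=o['position'][:2]-np.array([.6197,-.1504]); print(o['position'],w@[-.1577,-.9875],w@[.9875,-.1577],o['torque'])
E
```

```text
clock: 22.3
position: [0.6387, -0.0322, 0.0537]
ee_rot: [0.761, 0.649, 0.0, -0.0]
ft_force: [0.3, -0.0, -3.8]
grip_width: 0.524
grasp_force: 81.9
[ 0.63850737 -0.03368173  0.05377453] -0.1182252120248755 0.0001658050452210888 [-0.0654067  -0.01832444  0.00447818]
```

```bash
python3 -m inch '[[[-0.08,0,0],[0,0,0]],[[-0.16,0,0],[0,0,0]],[[-0.24,0,0],[0,0,0]],[[-0.32,0,0],[0,0,0]],[[-0.4,0,0],[0,0,0]],[[-0.48,0,0],[0,0,0]],[[-0.56,0,0],[0,0,0]],[[-0.64,0,0],[0,0,0]],[[-0.72,0,0],[0,0,0]],[[-0.8,0,0],[0,0,0]]]'
python3 - <<'E'
from h import *
o=manip.get_obs(); w=o['position'][:2]-np.array([.6197,-.1504]); print(o['position'],w@[-.1577,-.9875],w@[.9875,-.1577],o['torque'])
E
```

```text
clock: 23.35
position: [0.6286, -0.0953, 0.0537]
ee_rot: [0.761, 0.649, 0.0, -0.0]
ft_force: [0.6, -1.0, -3.2]
grip_width: 0.521
grasp_force: 81.9
[ 0.62861916 -0.09530519  0.05368599] -0.05581267538868106 0.00011922239735825263 [ 0.00277459  0.02757007 -0.01834262]
```

```bash
python3 -m inch '[[[-0.06,0,0],[0,0,0]],[[-0.12,0,0],[0,0,0]],[[-0.17,0,0],[0,0,0]],[[-0.21,0,0],[0,0,0]],[[-0.24,0,0],[0,0,0]],[[-0.26,0,0],[0,0,0]],[[-0.28,0,0],[0,0,0]],[[-0.3,0,0],[0,0,0]],[[-0.31,0,0],[0,0,0]],[[-0.32,0,0],[0,0,0]]]'
python3 - <<'E'
from h import *
o=manip.get_obs(); w=o['position'][:2]-np.array([.6197,-.1504]); print(o['position'],w@[-.1577,-.9875],w@[.9875,-.1577],o['torque'],o['ft_force']@[-.1577,-.9875,0])
E
```

```text
clock: 24.35
position: [0.6248, -0.119, 0.0538]
ee_rot: [0.761, 0.649, 0.0, -0.001]
ft_force: [-0.8, 4.7, -0.5]
grip_width: 0.526
grasp_force: 82.2
[ 0.62479238 -0.11901445  0.05375014] -0.03179629921201935 7.92226750374915e-05 [ 1.07576159  0.28583063 -0.12048785] -4.511307363516172
```

```bash
python3 -m inch '[[[-0.02,0,0],[0,0,0]],[[-0.04,0,0],[0,0,0]],[[-0.04,0,0],[0,0,0]],[[-0.04,0,0.01],[0,0,0]],[[-0.04,0,0.02],[0,0,0]],[[-0.04,0,0.02],[0,0,0]],[[-0.04,0,0.02],[0,0,0]],[[-0.03,0,0.02],[0,0,0]],[[-0.03,0,0.02],[0,0,0]],[[-0.03,0,0.02],[0,0,0]]]'
python3 - <<'E'
from h import *
o=manip.get_obs(); w=o['position'][:2]-np.array([.6197,-.1504]); print(o['position'],w@[-.1577,-.9875],w@[.9875,-.1577],o['torque'],o['ft_force']@[-.1577,-.9875,0])
E
```

```text
clock: 25.35
position: [0.6252, -0.1192, 0.0527]
ee_rot: [0.76, 0.65, 0.001, -0.001]
ft_force: [-1.3, 9.4, 3.9]
grip_width: 0.524
grasp_force: 82.8
[ 0.62516633 -0.11924288  0.0527182 ] -0.0316296959278146 0.00048452023172848666 [ 1.87634264  0.2797651  -0.03905985] -9.041911681752977
```

```bash
python3 -m inch '[[[0.01,0,0],[0,0,0]],[[0.01,0,0],[0,0,0]],[[0.01,0,0],[0,0,0]],[[0.01,0,0],[0,0,0]],[[0.01,0,0],[0,0,0]],[[0.01,0,-0.08],[0,0,0]],[[0.01,0,-0.2],[0,0,0]],[[0.01,0,-0.34],[0,0,0]],[[0.01,0,-0.5],[0,0,0]],[[0.01,0,-0.65],[0,0,0]]]' 1
python3 -m inch '[[[0,0,-0.15],[0,0,0]],[[0,0,-0.3],[0,0,0]],[[0,0,-0.45],[0,0,0]],[[0,0,-0.6],[0,0,0]],[[-0.1,0,-0.7],[0,0,0]],[[-0.24,0,-0.8],[0,0,0]],[[-0.4,0,-0.9],[0,0,0]],[[-0.56,0,-0.95],[0,0,0]],[[-0.72,0,-1],[0,0,0]],[[-0.8,0,-1],[0,0,0]]]' | sed -n 2,4p
python3 - <<'E'
from h import *
im,p=snap('wrist','pics/w6.png'); np.save('p6.npy',p,allow_pickle=True)
o=manip.get_obs(); w=o['position'][:2]-np.array([.6197,-.1504]); print(o['position'],w@[-.1577,-.9875],w@[.9875,-.1577])
cv2.imwrite('pics/w6b.png',cv2.resize(im[:,:,::-1],(800,600),interpolation=cv2.INTER_CUBIC))
E
```

```text
clock: 26.35
position: [0.6247, -0.1217, 0.1058]
ee_rot: [0.761, 0.649, 0.0, 0.0]
ft_force: [-0.1, 0.1, 0.3]
grip_width: 1.005
grasp_force: 0.0
position: [0.6138, -0.1873, 0.1845]
ee_rot: [0.762, 0.648, -0.0, 0.0]
ft_force: [-0.1, -0.9, 0.4]
[ 0.61353308 -0.18773308  0.18411001] 0.037838943979541295 -0.00020240444304040015
```

View pics/w6b.png

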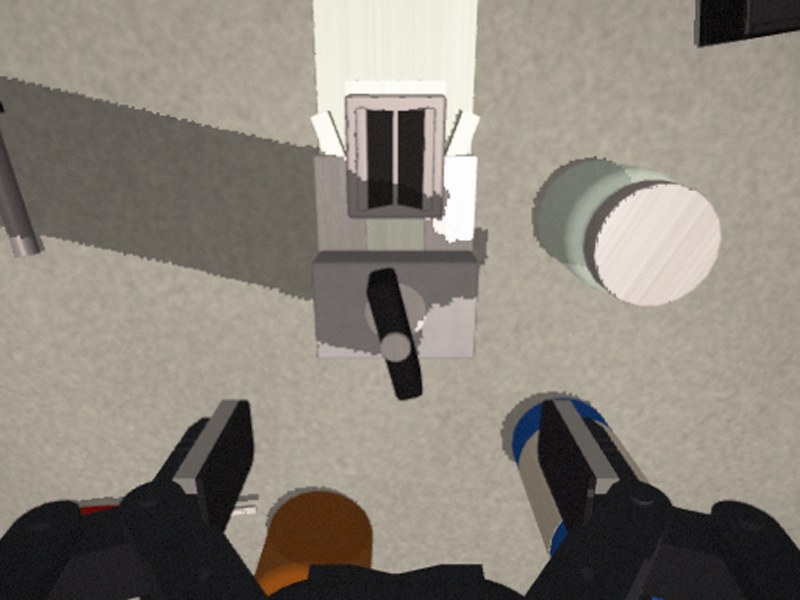

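The rest is home: head at (345–445, 95–215) in front of the bridge. The knob's wing runs (382,270)–(408,398), so it is turned slightly counter-clockwise.

```bash
python3 - <<'E'
from h import *
p=np.load('p6.npy',allow_pickle=True).item(); s=1/1.5625
O=np.array([.6197,-.1504]);rx=np.array([-.1577,-.9875]);ry=np.array([.9875,-.1577])
def rc(u,v,z):
    w=onz(p,u*s,v*s,z)[:2]-O; return np.array([w@rx,w@ry])*1e3
for n,u,v,z in [('wing up',382,272,.108),('wing low',408,396,.108),('stud',396,347,.11),('head L',347,150,.085),('head R',445,150,.085),('head front',396,215,.085)]: print(n,rc(u,v,z).round(1))
im=cv2.imread('pics/w6.png'); m=((im.max(2)<45)*255).astype('uint8'); m[:165]=0; m[262:]=0; m[:,:225]=0; m[:,285:]=0
c=max(cv2.findContours(m,0,2)[0],key=cv2.contourArea); r=cv2.minAreaRect(c); B=cv2.boxPoints(r); print(r)
Q=np.array([rc(u/s,v/s,.108) for u,v in B]); print(Q.round(1),Q.mean(0))
for i in range(2): d=Q[i+1]-Q[i]; print(np.hypot(*d),np.degrees(np.arctan2(d[1],d[0])))
E
```

```text
wing up [16.7 -5.6]
wing low [80.1  6.5]
stud [52.8  0.7]
head L [-35.  -21.7]
head R [-34.9  23.4]
head front [-5.   0.8]
((251.96258544921875, 213.4026336669922), (83.72376251220703, 20.453012466430664), 75.3236083984375)
[[ 17.7 -14.7]
 [ 14.   -0.8]
 [ 78.3  15.2]
 [ 82.8   0. ]] [48.18869999 -0.06966796]
14.440663049712407 105.04594977385811
66.27568043947213 13.956797439147895
```

```bash
python3 -m inch '[[[-0.06,0.01,0],[0,0,-0.1]],[[-0.12,0.01,0],[0,0,-0.2]],[[-0.165,0.01,0.05],[0,0,-0.27]],[[-0.165,0.01,0.15],[0,0,-0.27]],[[-0.165,0.01,0.27],[0,0,-0.27]],[[-0.165,0.01,0.4],[0,0,-0.27]],[[-0.165,0.01,0.53],[0,0,-0.27]],[[-0.165,0.01,0.66],[0,0,-0.27]],[[-0.165,0.01,0.78],[0,0,-0.27]],[[-0.165,0.01,0.85],[0,0,-0.27]]]' 0.7 60 | sed -n 2,5p
python3 -m inch '[[[0,0,0.1],[0,0,0]],[[0,0,0.2],[0,0,0]],[[0,0,0.3],[0,0,0]],[[0,0,0.37],[0,0,0]],[[0,0,0.4],[0,0,0]],[[0,0,0.4],[0,0,0]],[[0,0,0.4],[0,0,0]],[[0,0,0.4],[0,0,0]],[[0,0,0.4],[0,0,0]],[[0,0,0.4],[0,0,0]]]' | sed -n 2,5p
python3 -m inch '[[[0,0,0],[0,0,0]],[[0,0,0],[0,0,0]],[[0,0,0],[0,0,0]],[[0,0,0],[0,0,0]],[[0,0,0],[0,0,0]],[[0,0,0],[0,0,0]],[[0,0,0],[0,0,0]],[[0,0,0],[0,0,0]],[[0,0,0],[0,0,0]],[[0,0,0],[0,0,0]]]' 0 60
python3 - <<'E'
from h import *
o=manip.get_obs(); w=o['position'][:2]-np.array([.6197,-.1504]); print(o['position'],w@[-.1577,-.9875],w@[.9875,-.1577],o['torque'])
im,p=snap('wrist','pics/w7.png')
E
```

```text
position: [0.6127, -0.1978, 0.1148]
ee_rot: [0.688, 0.726, -0.0, -0.001]
ft_force: [0.1, 0.3, -0.2]
grip_width: 0.697
position: [0.6132, -0.198, 0.0843]
ee_rot: [0.688, 0.726, 0.0, 0.0]
ft_force: [0.5, -0.8, 0.0]
grip_width: 0.701
clock: 30.4
position: [0.6117, -0.198, 0.0838]
ee_rot: [0.688, 0.726, -0.001, -0.001]
ft_force: [-7.2, 1.8, 3.2]
grip_width: 0.15
grasp_force: 63.0
[ 0.61173857 -0.19795395  0.08383199] 0.048215040848261684 -0.00036265433837707247 [ 0.33027317  1.20860271 -0.002992  ]
```

```bash
python3 -m inch '[[[0,0,0],[0,0,0]],[[0,0,0],[0,0,0]],[[0,0,0],[0,0,0]],[[0,-0.01,0],[0,0,0]],[[-0.02,-0.01,0],[0,0,0]],[[-0.045,-0.015,0],[0,0,0]],[[-0.045,-0.015,0],[0,0,0]],[[-0.045,-0.015,0],[0,0,0]],[[-0.045,-0.015,0],[0,0,0]],[[-0.045,-0.015,0],[0,0,0]]]' 0.4 60 | sed -n 2,5p
python3 -m inch '[[[0,0,0],[0,0,0]],[[0,0,0],[0,0,0]],[[0,0,0],[0,0,0]],[[0,0,0],[0,0,0]],[[0,0,0],[0,0,0]],[[0,0,0],[0,0,0]],[[0,0,0],[0,0,0]],[[0,0,0],[0,0,0]],[[0,0,0],[0,0,0]],[[0,0,0],[0,0,0]]]' 0 60
python3 - <<'E'
from h import *
o=manip.get_obs(); w=o['position'][:2]-np.array([.6197,-.1504]); print(o['position'],w@[-.1577,-.9875],w@[.9875,-.1577],o['torque'])
E
```

```text
position: [0.6121, -0.2016, 0.0841]
ee_rot: [0.688, 0.726, 0.0, -0.0]
ft_force: [-0.4, 0.1, 0.7]
grip_width: 0.398
clock: 32.45
position: [0.6117, -0.2017, 0.084]
ee_rot: [0.688, 0.726, -0.0, -0.0]
ft_force: [-5.1, 1.3, 4.0]
grip_width: 0.15
grasp_force: 61.4
[ 0.61167889 -0.20168208  0.08396619] 0.051905984244356065 0.00016633887127944294 [ 0.29283882  1.12092306 -0.00337943]
```

Centred on the knob's axis. Pushing down.

```bash
python3 -m inch '[[[0,0,0.02],[0,0,0]],[[0,0,0.05],[0,0,0]],[[0,0,0.08],[0,0,0]],[[0,0,0.11],[0,0,0]],[[0,0,0.14],[0,0,0]],[[0,0,0.16],[0,0,0]],[[0,0,0.18],[0,0,0]],[[0,0,0.19],[0,0,0]],[[0,0,0.19],[0,0,0]],[[0,0,0.19],[0,0,0]]]'
```

```text
clock: 33.45
position: [0.6118, -0.2017, 0.0702]
ee_rot: [0.688, 0.726, 0.0, -0.0]
ft_force: [-10.4, 3.2, 15.7]
grip_width: 0.145
grasp_force: 63.4
```

```bash
python3 -m inch '[[[0,0,0],[0,0,0.08]],[[0,0,0],[0,0,0.18]],[[0,0,0],[0,0,0.28]],[[0,0,0],[0,0,0.4]],[[0,0,0],[0,0,0.5]],[[0,0,0],[0,0,0.6]],[[0,0,0],[0,0,0.7]],[[0,0,0],[0,0,0.8]],[[0,0,0],[0,0,0.9]],[[0,0,0],[0,0,1]]]'
python3 -m inch '[[[0,0,0],[0,0,0.1]],[[0,0,0],[0,0,0.2]],[[0,0,0],[0,0,0.3]],[[0,0,0],[0,0,0.4]],[[0,0,0],[0,0,0.5]],[[0,0,0],[0,0,0.58]],[[0,0,0],[0,0,0.65]],[[0,0,0],[0,0,0.7]],[[0,0,0],[0,0,0.73]],[[0,0,0],[0,0,0.75]]]'
python3 -c "
from workcell import manip
o=manip.get_obs();print(o['torque'],o['joint_pos'][6])"
```

```text
clock: 34.45
position: [0.612, -0.2019, 0.0702]
ee_rot: [0.914, 0.406, 0.0, -0.0]
ft_force: [-9.4, 2.2, 15.2]
grip_width: 0.148
grasp_force: 63.2
clock: 35.45
position: [0.612, -0.2021, 0.0702]
ee_rot: [0.992, 0.124, 0.0, 0.0]
ft_force: [-7.6, 1.9, 15.9]
grip_width: 0.148
grasp_force: 63.2
[0.45104892 2.05348961 0.03901819] -0.737498472961686
```

```bash
python3 -m inch '[[[0,0,0],[0,0,0.03]],[[0,0,0],[0,0,0.05]],[[0,0,0],[0,0,0.07]],[[0,0,0],[0,0,0.07]],[[0,0,0],[0,0,0.07]],[[0,0,0],[0,0,0.07]],[[0,0,0],[0,0,0.07]],[[0,0,0],[0,0,0.07]],[[0,0,0],[0,0,0.07]],[[0,0,0],[0,0,0.07]]]'
python3 -c "
from workcell import manip
o=manip.get_obs();print(o['torque'])"
python3 -m inch '[[[0,0,0],[0,0,0]],[[0,0,0],[0,0,0]],[[0,0,0],[0,0,0]],[[0,0,0],[0,0,0]],[[0,0,0],[0,0,0]],[[0,0,0],[0,0,0]],[[0,0,-0.05],[0,0,0]],[[0,0,-0.15],[0,0,0]],[[0,0,-0.3],[0,0,0]],[[0,0,-0.5],[0,0,0]]]' 0.4
python3 -m inch '[[[0,0,-0.1],[0,0,0]],[[0,0,-0.2],[0,0,0]],[[0,0,-0.3],[0,0,0]],[[0,0,-0.4],[0,0,0]],[[0,0,-0.5],[0,0,0]],[[0,0,-0.6],[0,0,0]],[[0,0,-0.7],[0,0,0]],[[0,0,-0.8],[0,0,0]],[[0,0,-0.9],[0,0,0]],[[0,0,-0.9],[0,0,0]]]'
python3 - <<'E'
from h import *
im,p=snap('wrist','pics/w8.png'); np.save('p8.npy',p,allow_pickle=True)
cv2.imwrite('pics/w8b.png',cv2.resize(im[:,:,::-1],(800,600),interpolation=cv2.INTER_CUBIC))
E
```

```text
clock: 36.45
position: [0.612, -0.2021, 0.0702]
ee_rot: [0.995, 0.098, 0.0, 0.0]
ft_force: [-8.4, 2.9, 14.6]
grip_width: 0.15
grasp_force: 63.2
[0.44987587 2.06943863 0.32969692]
clock: 37.45
position: [0.6119, -0.2017, 0.11]
ee_rot: [0.995, 0.097, -0.0, -0.0]
ft_force: [0.5, 0.4, 1.1]
grip_width: 0.399
grasp_force: 0.0
clock: 38.45
position: [0.6125, -0.202, 0.1822]
ee_rot: [0.995, 0.097, 0.001, 0.0]
ft_force: [-0.3, 0.1, -0.5]
grip_width: 0.4
grasp_force: 0.0
```

View pics/w8b.png

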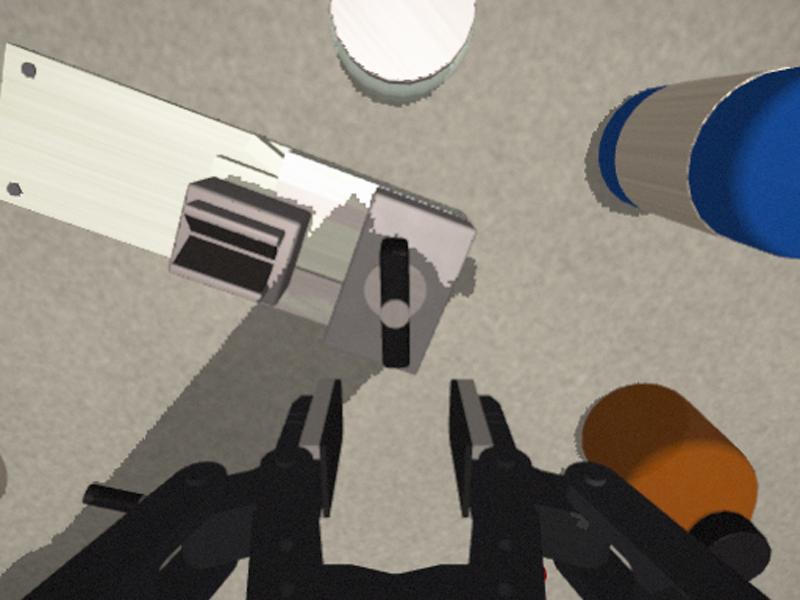

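The wing at (396,240–365) now lies about 70° to the rail, the rest is home, and the gripper is clear. Handing in.

```bash
python3 -c "
from workcell import manip
print(manip.hand_in())"
```

```text
the job is handed in; nothing more can be done
None
```

The rest is home against the rail's end wall and locked by the turned-down knob, by the wrist picture and force readings; I handed the job in at about 38.5 s of the 67 s allowed, and no verdict was returned.

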